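# Check a glass stem on the length gauge

## Task

Check the length of the white glass rod. Take it by its upper end out of the wooden holder, rest it in the sloping V-rest and let go, then take it again by its side near the middle. Lay it flat in the length gauge's supports, let go, and close the sliding jaw onto it, without forcing it, until the rod touches both jaws; do not let the rod fall on the table, and leave the flask, bowl and vase alone.

Things in the scene. Friction and masses are not known exactly. Their poses are not given: they have to be found in the camera images.
- rod: Plain white opaque glass rod, 18 mm diameter, 150 mm long, about 95 g, both ends alike. Origin at its centre, z axis along its length (points up at the start). It stands loosely in the holder's hole, its upper 70 mm showing.
- holder: Fixed wooden block 70 x 70 x 90 mm high with one 22 mm hole, 80 mm deep, in the middle of its top. Origin at the centre of its underside, z up.
- vrest: Fixed aluminium V-rest on a steel stand: a 90 degree V groove of two short pads, sloping at 45 degrees, high end towards the holder, end stop at the low end. Origin: centre of the lower end of a rested rod, on the stop's face, 45 mm above the table. z runs up the slope along the rested rod's axis, x square to it, up out of the open V, y level. A rod let go higher up slides down to the stop or stays.
- vrest_mid (a point): Centre of a rod resting in the V-rest against its stop, 75 mm up the slope from vrest. The V pads span 10 to 26 and 92 to 108 mm up the slope and reach 16 mm to either side; between them the rod is free on both sides. Behind it, 26 mm square below its axis, runs a 16 mm wide spine. The rod's top 42 mm stand out above the upper pad.
- gauge: Fixed length gauge: steel beam 290 x 44 x 20 mm high with a fixed jaw, two V supports and a sliding jaw. Origin at table height; x along the beam, z up. The fixed jaw's face is at x = -100 mm and looks to +x; its plate is 50 mm wide, top 72 mm above the table. Supports span x = -79 to -63 and 3 to 19 mm; a rod lying in them has its axis along x at y = 0, z = 60 mm.
- gauge_seat (a point): Where the rod's centre lies when it rests in both gauge supports and touches the fixed jaw (gauge frame x = -25, y = 0, z = 60 mm). Between the supports there is 40 mm free under the rod's axis, down to the beam. The supports reach 16 mm to either side.
- jaw (a joint): Opening of the sliding jaw, m, 0 to 0.09: the gap between the two jaw faces is 125 mm + this value (0.025 on the 150 mm rod); it grows towards gauge +x. The sliding face is at gauge x = 25 mm + value. Stays where left, takes about 2 N to move (1 N more when pushing the rod along), cannot tilt. The jaw plate's top is 72 mm above the table.
- jaw_tab (a point): Point in the upright black tab on the sliding jaw's carriage, in its middle, 12 mm under its top. The tab is 16 mm thick along the travel, 28 mm wide across, and stands from 42 to 97 mm above the table; its middle is 36 mm behind the sliding jaw's face. Push it or pinch it to move the jaw.
- flask: Bystander: black flask, 68 mm diameter, 210 mm high. Origin under its centre.
- bowl: Bystander: amber glass bowl, 110 mm diameter, 60 mm high. Origin under its centre.
- vase: Bystander: blue ceramic vase, 72 mm at its widest, 130 mm high. Origin under its centre.
Things that resemble listed ones, but are neither listed nor needed, are in the scene too. Several things have the shape of the rod; the one meant has the colours described above. What is shaped like the part that bears vrest but yellow is not meant.

How it is judged:
By the outcome, as a careful person would: the job done as asked, in the order asked, and still so for the second after the job is handed in, with the robot touching nothing.
It also fails if it takes over 58 s, if anything falls off the work surface, if the arm or the gripper's body presses on something with over 40 N, if the wrist force passes 120 N, or if a joint passes its speed limit or range.

## Robot

A 7-joint arm with a two-finger parallel gripper is mounted at the origin on the work surface. World frame = base frame: x ahead of the robot, y to its left, z up, the work surface at z = 0. Lengths are in m, angles in rad, forces in N, time in s.
With the tool pointing down it reaches from about 0.4 to 0.875 m from the base axis. Payload 4.4 kg.
Tool frame: the origin (TCP) lies between the finger pads; the fingertips stand 14 mm ahead of it and the grasp point (between the pads) lies 5 mm behind it; x points along the fingers, y is the direction in which the jaws open and shut, and the axes are right-handed (so a half turn about x gives the same grasp; the last joint's range is limited). The gripper opens to 85 mm and grips with 20 to 120 N. Pads are 22 mm wide; open, the fingers measure 114 mm over their backs; the gripper's body (76 mm by 85 mm) begins 54 mm behind the grasp point. The pads swing forward as they close: fully open they stand 13 mm farther back than shut.
Start: joints at [-1.381, 0.628, 0.038, 1.517, -0.027, 0.996, -0.02], TCP at [0.164, 0.629, 0.245] pointing down, gripper open.
Joint ranges: [-3.06, 3.06], [-0.37, 2.12], [-1.25, 1.32], [0.18, 2.47], [-1.1, 4.24], [0.23, 1.98], [-2.94, 2.94]. Speed limits (rad/s): [2.57, 2.57, 3.14, 3.14, 3.14, 3.14, 3.14].

## Interface

Orientations are given as a unit quaternion [x, y, z, w].
In Python, from plant import env, eoat, capture, order, masks_of gives the robot as it stands. Calls block until the motion is done:
- env.move_ptp(position, orientation): joint-space move of the TCP to a pose.
- env.move_linear(position, attitude=None, feed=0.15, f_stop=None): straight line of the TCP; attitude=None keeps the orientation; feed is the mean speed in m/s. With f_stop (N) it stops when the force on the tool has changed by that much, and returns True; else False.
- env.movej(angles): joint-space move.
- eoat.move_gripper(opening, newtons=None): finger opening in m; newtons is the grip in N (None keeps the last); returns when the fingers have stopped.
- env.pause(seconds).
- env.inverse_kinematics(position, orientation): joint angles nearest the present ones, or None.
- capture(name): name is "scene" or "top" or "wrist"; returns a dict with "frame" (420x560x3 uint8, red, green, blue), "camera_matrix" (3x3 intrinsics, pixels), "distortion" ([k1, k2, p1, p2, k3] as OpenCV has them; the pictures are not rectified), "view" (4x4, takes a point from world to camera coordinates). Camera axes: x right, y up, looking along -z (the intrinsics and any distortion apply to the point x, -y, -z); pixel columns grow to the right and rows downward; lengths in m; the calibration is good to about 2 mm. A picture is of the moment at which its call begins. There is no depth.
A pose or a line that the arm cannot do raises env.MotionError and nothing moves.
- order.job_done(): hands the job in, once; it reports no verdict.
Trained networks look in the newest picture that a camera, given by its name, has taken for a name from the list of things; names that differ only in an ending like _2 or _b are one class to them, and where a whole thing is asked for, a point or a joint stands for the part that bears it (a point fixed in the world has none). Each returns a list of dicts, best first, with "confidence" (0 to 1); they miss things now and then, are a little off and sometimes report something else, mostly with a low value. They report only what shows in the picture. A call takes as long as a camera call. They do not tell look-alikes from the thing itself.
- masks_of(camera, target): "pixels" (420x560 bool, what is visible of it) and "at" ([column, row] in pixels, amid what is visible of it).
Readings, each from a call of its own:
- env.get_time(): time.
- env.get_q(): joint angles.
- env.get_dq(): joint speeds.
- env.get_joint_torque(): joint torques, N m.
- env.get_eef_pos(): TCP position.
- env.get_ee_rot(): TCP orientation.
- env.get_wrist_force(): force on the tool from outside, world axes, zero at the start.
- env.get_torque(): the same for the moment, N m.
- env.get_finger_gap(): finger opening in m.
Only numpy, scipy, OpenCV 4.12 (cv2) and the standard library are available. Lean on these libraries where they do the work, as an engineer would, in place of code of your own. Each camera call takes 0.05 s, during which the arm holds its last target. There are 200 camera calls.

## Working session

There is one attempt and no reset: what is moved stays moved. The work goes in short steps, each a Python script; the robot and the scene stay as the last script left them, time stands still between calls to the robot, and variables do not carry over. Pictures are saved under pics/ and viewed, about 8 in all and at most 12, crops included, and the job is handed in when it is done.

```bash
ls; mkdir -p pics; cat > h.py <<'E'
import numpy as np, cv2
from plant import env,eoat,capture,order,masks_of
from scipy.spatial.transform import Rotation as R
E
python3 - <<'E'
from h import *
import pickle
d={}
for c in ("scene","top"):
    p=capture(c); d[c]=p
    cv2.imwrite(f"pics/{c}0.png",p["frame"][:,:,::-1])
    V=np.linalg.inv(p["view"]); print(c,V[:3,3].round(3),V[:3,2].round(2),p["camera_matrix"].round(1).tolist(),p["distortion"])
    for t in ("rod","holder","vrest","gauge","jaw","jaw_tab","flask","bowl","vase"):
        try: print(c,t,[(np.round(m["at"]).tolist(),round(m["confidence"],2),int(m["pixels"].sum())) for m in masks_of(c,t)])
        except Exception as e: print(t,e)
print(env.get_time())
pickle.dump(d,open("d.pkl","wb"))
cv2.imwrite("pics/both0.png",cv2.resize(np.vstack([d["scene"]["frame"],d["top"]["frame"]])[:,:,::-1],None,fx=.71,fy=.71))
E
```

```text
pics
scene [1.268 0.031 0.602] [0.81 0.02 0.59] [[433.1, 0.0, 284.4], [0.0, 433.1, 209.4], [0.0, 0.0, 1.0]] [-0.1114969  0.         0.         0.         0.       ]
scene rod [([430.0, 227.0], 0.74, 641), ([404.0, 180.0], 0.56, 313), ([245.0, 299.0], 0.26, 2864)]
scene holder [([401.0, 212.0], 0.96, 1554)]
scene vrest [([313.0, 198.0], 0.84, 341), ([364.0, 159.0], 0.65, 312)]
scene gauge [([161.0, 208.0], 0.78, 2338), ([313.0, 200.0], 0.59, 354)]
scene jaw [([169.0, 179.0], 0.57, 737)]
scene jaw_tab [([167.0, 180.0], 0.68, 731)]
scene flask [([376.0, 271.0], 0.64, 3561)]
scene bowl [([244.0, 298.0], 0.8, 2801)]
scene vase [([159.0, 279.0], 0.91, 2353)]
top [0.451 0.007 1.402] [-0.07 -0.01  1.  ] [[534.2, 0.0, 275.9], [0.0, 534.2, 204.6], [0.0, 0.0, 1.0]] [0.00438777 0.         0.         0.         0.        ]
top rod [([164.0, 177.0], 0.64, 131), ([179.0, 216.0], 0.61, 93)]
top holder [([183.0, 216.0], 0.68, 964)]
top vrest [([198.0, 297.0], 0.95, 405), ([258.0, 228.0], 0.6, 464)]
top gauge [([392.0, 275.0], 0.71, 481), ([394.0, 243.0], 0.63, 2208), ([304.0, 122.0], 0.21, 1420)]
top jaw [([392.0, 276.0], 0.75, 427), ([218.0, 130.0], 0.29, 896)]
top jaw_tab [([392.0, 272.0], 0.61, 480), ([180.0, 215.0], 0.4, 82), ([220.0, 130.0], 0.37, 914)]
top flask [([219.0, 130.0], 0.82, 840)]
top bowl [([302.0, 123.0], 0.77, 1418)]
top vase [([370.0, 133.0], 0.94, 802), ([258.0, 230.0], 0.37, 444)]
1.0
```

View pics/scene0.png

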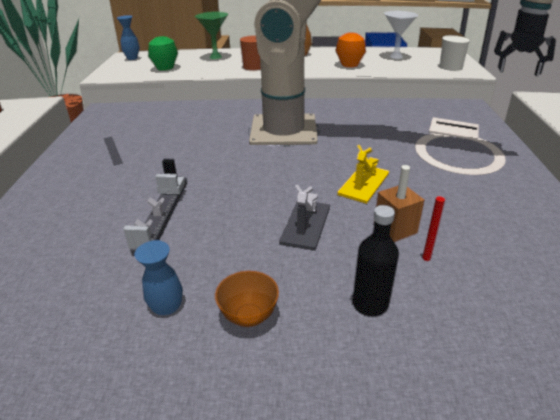

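```bash
python3 - <<'E'
from h import *
import pickle
d=pickle.load(open("d.pkl","rb"))
f=d["top"]["frame"][90:330,130:440,::-1]
cv2.imwrite("pics/topc.png",cv2.resize(f,None,fx=2.5,fy=2.5,interpolation=cv2.INTER_CUBIC))
E
```

```text
(no output)
```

View pics/topc.png

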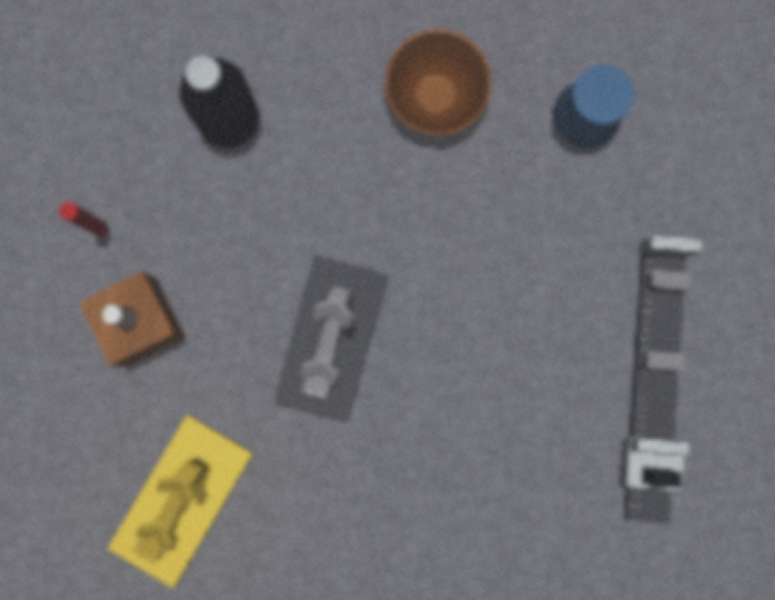

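Scene: white rod (404,180) in the holder. The red rod (430,227) is a decoy, and so is the yellow V-rest (364,170); the grey V-rest at (305,212) is the one meant. The gauge is at (160,208), with its fixed jaw near the camera and the black tab at the far end (168,167). Top crop (same features): white rod top (112,315), grey V-rest (328,340), fixed jaw (677,243), tab (660,477).

```bash
cat >> h.py <<'E'
def ray(p,uv):
    n=cv2.undistortPoints(np.array([[uv]],float),p["camera_matrix"],p["distortion"])[0,0]
    V=np.linalg.inv(p["view"]); return V[:3,3],V[:3,:3]@np.array([n[0],-n[1],-1])
def atz(p,uv,z):
    c,d=ray(p,uv); return c+d*(z-c[2])/d[2]
def proj(p,X):
    c=p["view"]@np.append(X,1); n=np.array([[c[0],-c[1],-c[2]]])
    return cv2.projectPoints(n,np.zeros(3),np.zeros(3),p["camera_matrix"],p["distortion"])[0][0,0]
def tri(obs):
    A=np.zeros((3,3));b=np.zeros(3)
    for p,uv in obs:
        c,d=ray(p,uv); d=d/np.linalg.norm(d); M=np.eye(3)-np.outer(d,d); A+=M;b+=M@c
    return np.linalg.solve(A,b)
def Q(x,y):
    "quat with tool x (fingers) and y (jaw) axes"
    x=np.array(x,float);x/=np.linalg.norm(x);y=np.array(y,float);y-=x*(x@y);y/=np.linalg.norm(y)
    return R.from_matrix(np.c_[x,y,np.cross(x,y)]).as_quat()
def seen(p,name):
    cv2.imwrite(f"pics/{name}.png",p["frame"][:,:,::-1])
E
python3 - <<'E'
from h import *
import pickle
d=pickle.load(open("d.pkl","rb"));t=d["top"]
for n,u,v,z in [("rodtop",112,315,.16),("h1",80,300,.09),("h2",146,272,.09),("h3",182,328,.09),("h4",118,366,.09),
 ("b1",316,255,.01),("b2",388,275,.01),("b3",349,422,.01),("b4",277,402,.01),("vU",340,295,.1),("vL",318,390,.05),
 ("fj1",652,242,.072),("fj2",702,244,.072),("sj1",640,445,.072),("sj2",688,448,.072),("tab",662,477,.097),("red",68,210,.15)]:
    X=atz(t,(129.7+u/2.5,89.7+v/2.5),z); print(n,X.round(4), proj(d["scene"],X).round(0))
p=capture("wrist"); V=np.linalg.inv(p["view"]);T=R.from_quat(env.get_ee_rot()).as_matrix()
print("wristcam in tool",(T.T@(V[:3,3]-env.get_eef_pos())).round(3),"look",(-T.T@V[:3,2]).round(2),"up",(T.T@V[:3,1]).round(2),p["camera_matrix"][0])
print(T.round(2))
s=d["scene"]["frame"][140:260,110:430,::-1]
cv2.imwrite("pics/sc.png",cv2.resize(s,None,fx=2.5,fy=2.5,interpolation=cv2.INTER_CUBIC))
E
```

```text
rodtop [0.5142 0.2582 0.16  ] [405. 167.]
h1 [0.5322 0.3043 0.09  ] [424. 201.]
h2 [0.5606 0.2397 0.09  ] [396. 209.]
h3 [0.5056 0.203  0.09  ] [374. 194.]
h4 [0.4676 0.2652 0.09  ] [400. 184.]
b1 [0.5868 0.0759 0.01  ] [315. 248.]
b2 [5.665e-01 3.000e-04 1.000e-02] [279. 242.]
b3 [0.413  0.0394 0.01  ] [297. 201.]
b4 [0.4329 0.1144 0.01  ] [328. 205.]
vU [0.539  0.0475 0.1   ] [301. 199.]
vL [0.446  0.0701 0.05  ] [310. 194.]
fj1 [ 0.5969 -0.2627  0.072 ] [147. 228.]
fj2 [ 0.5953 -0.3124  0.072 ] [123. 228.]
sj1 [ 0.3952 -0.2498  0.072 ] [175. 176.]
sj2 [ 0.3928 -0.297   0.072 ] [156. 175.]
tab [ 0.3658 -0.266   0.097 ] [169. 160.]
red [0.6137 0.3043 0.15  ] [441. 199.]
wristcam in tool [-0.128 -0.    -0.07 ] look [0.96 0.   0.28] up [ 0.28 -0.   -0.96] [315.98703086   0.         278.09003622]
[[-0.    0.25  0.97]
 [-0.    0.97 -0.25]
 [-1.   -0.   -0.  ]]
```

View pics/sc.png

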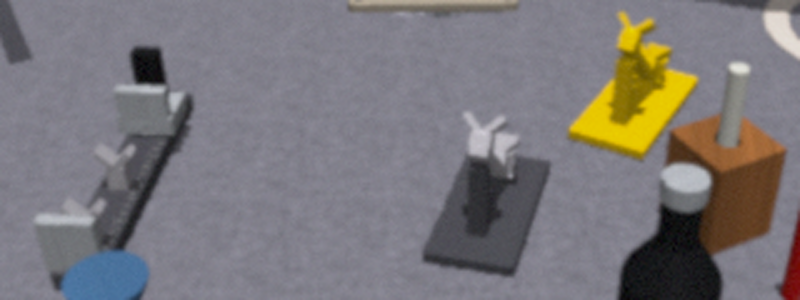

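```bash
python3 - <<'E'
from h import *
import pickle
d=pickle.load(open("d.pkl","rb"))
q=Q((0,0,-1),(0,1,0))
im=[]
for n,P in [("wv",(.47,.13,.30)),("wg",(.46,-.22,.24))]:
    env.move_ptp(P,q); p=capture("wrist"); d[n]=p
    if n=="wv":
        for t in("rod","holder","vrest"): print(t,[(np.round(m["at"]).tolist(),round(m["confidence"],2)) for m in masks_of("wrist",t)])
    seen(p,n)
print(env.get_time()); pickle.dump(d,open("d.pkl","wb"))
# feasibility
u=np.array([.97,-.24,0]);u/=np.linalg.norm(u);y=np.cross([0,0,1],u)
for n,P,qq in [("hold45",(.514,.258,.15),Q((.45*1.57,.225*1.57,-.707),np.cross([0,0,1],(.45,.225,0)))),
 ("rest_down",(.54,.05,.14),Q((0,0,-1),y)),("mid45",(.50,.06,.10),Q(u*.707-np.array([0,0,.707]),y)),
 ("gauge",(.52,-.28,.06),Q((0,0,-1),(.07,1,0))),("tab",(.33,-.27,.09),Q((0,0,-1),(.07,1,0))),("tab2",(.33,-.27,.09),Q((0,0,-1),(1,0.07,0)))]:
    for s in (1,-1):
        qq2=qq if s==1 else (R.from_quat(qq)*R.from_euler('x',np.pi)).as_quat()
        r=env.inverse_kinematics(P,qq2); print(n,s,None if r is None else np.round(r,2))
E
```

```text
rod [([404.0, 232.0], 0.56), ([401.0, 267.0], 0.53)]
holder [([379.0, 206.0], 0.61), ([406.0, 232.0], 0.22)]
vrest [([360.0, 41.0], 0.91), ([217.0, 203.0], 0.65), ([305.0, 337.0], 0.49)]
4.7417
hold45 1 None
hold45 -1 None
rest_down 1 [-0.29  0.63  0.22  1.92 -0.23  0.61  1.41]
rest_down -1 [-0.78  0.94  1.14  1.94 -1.04  1.02 -0.95]
mid45 1 None
mid45 -1 None
gauge 1 [ 0.34  0.81  0.18  1.83 -0.25  0.53  2.18]
gauge -1 [-0.    0.95  0.77  1.84 -0.95  0.77 -0.34]
tab 1 [ 0.54  0.62  0.12  2.26 -0.24  0.28  2.37]
tab -1 [ 0.23  0.7   0.58  2.26 -0.96  0.45 -0.03]
tab2 1 [ 0.4   0.64  0.33  2.26 -0.63  0.33  1.34]
tab2 -1 [ 1.09  0.71 -0.7   2.24  0.97  0.53  2.84]
```

View pics/wv.png

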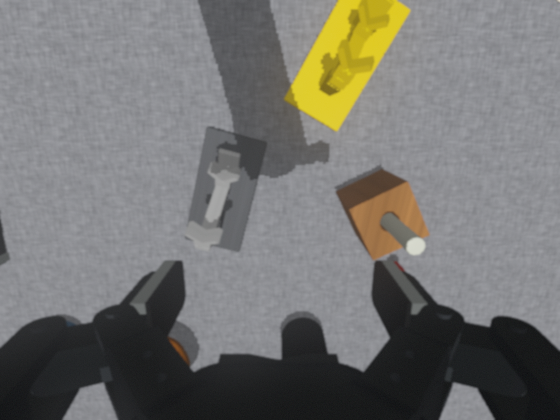

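View pics/wg.png

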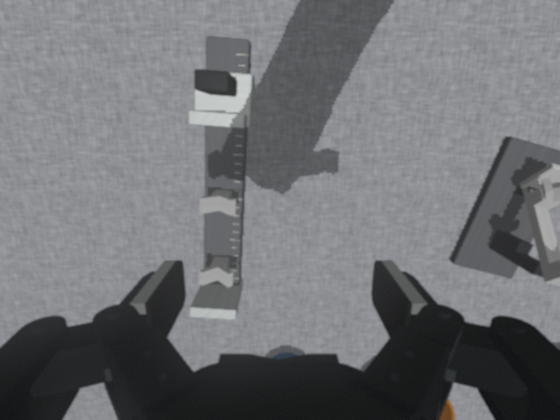

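wv: V-rest low stop end (228,160), high end (205,235), rod top (416,246) in the holder. wg: fixed jaw (213,313), supports (218,273) and (218,205), sliding jaw (217,118), tab (215,82).
Checking which tool tilts can be reached.

```bash
cat >> h.py <<'E'
u=np.array([.97,-.24,0]);u/=np.linalg.norm(u);yv=np.cross([0,0,1],u)
def flip(q): return (R.from_quat(q)*R.from_euler('x',np.pi)).as_quat()
def Qt(deg,az,s=1):
    "tool tilted deg from down towards azimuth vector az; jaws level, square to az"
    az=np.array(az,float)/np.linalg.norm(az); t=np.radians(deg)
    q=Q(az*np.sin(t)-np.array([0,0,1])*np.cos(t),np.cross([0,0,1],az)); return q if s>0 else flip(q)
E
python3 - <<'E'
from h import *
ik=env.inverse_kinematics
def scan(n,P,az,L):
    for s in (1,-1):
        print(n,s,[(t,None if (r:=ik(P,Qt(t,az,s))) is None else r.round(2).tolist()) for t in L])
scan("top pick",(.514,.258,.15),(.9,.43,0),[0]); scan("pickhi",(.514,.258,.32),(.9,.43,0),[0])
scan("place",(.54,.05,.14),u,[-45]); scan("placehi",(.60,.035,.22),u,[-45])
scan("mid",(.50,.06,.10),u,[-45,0,8,15,22,30]);
scan("midhi",(.44,.07,.22),u,[0,8,15,22,30]);
scan("gauge",(.52,-.28,.06),(.9975,-.07,0),[-45,-35,-30,-20]);scan("gaugehi",(.52,-.28,.16),(.9975,-.07,0),[-30])
E
```

```text
top pick 1 [(0, [-0.56, 0.64, 0.08, 1.82, -0.07, 0.68, 1.57])]
top pick -1 [(0, [-1.04, 0.84, 0.92, 1.84, -0.84, 0.91, -0.85])]
pickhi 1 [(0, [-0.59, 0.45, 0.11, 1.63, -0.06, 1.06, 1.56])]
pickhi -1 [(0, [-1.08, 0.6, 0.95, 1.65, -0.52, 1.17, -1.13])]
place 1 [(-45, [-0.12, 1.04, 0.2, 1.25, -0.31, 1.66, 1.48])]
place -1 [(-45, [-0.42, 1.23, 0.96, 1.26, -0.74, 1.88, -1.22])]
placehi 1 [(-45, [-0.1, 1.06, 0.24, 0.96, -0.32, 1.93, 1.45])]
placehi -1 [(-45, [-0.16, 1.07, 0.41, 0.97, -0.42, 1.95, -1.61])]
mid 1 [(-45, [-0.13, 1.04, 0.17, 1.4, -0.31, 1.51, 1.49]), (0, [-0.3, 0.66, 0.18, 2.05, -0.26, 0.45, 1.41]), (8, [-0.37, 0.63, 0.22, 2.17, -0.3, 0.23, 1.42]), (15, [-0.03, 0.63, -0.33, 2.26, 1.44, 0.32, -0.34]), (22, [0.37, 0.87, -1.06, 2.34, 1.73, 0.95, -0.63]), (30, [0.3, 0.92, -1.06, 2.45, 1.92, 1.13, -0.87])]
mid -1 [(-45, [-0.52, 1.34, 1.14, 1.41, -0.87, 1.88, -1.04]), (0, [-0.75, 0.88, 0.96, 2.06, -1.07, 0.81, -0.93]), (8, [-0.6, 0.7, 0.58, 2.17, -0.98, 0.38, -1.05]), (15, [-0.1, 0.62, -0.22, 2.26, 1.41, 0.26, 2.82]), (22, [0.37, 0.87, -1.06, 2.34, 1.73, 0.95, 2.51]), (30, [-0.3, 0.
[... 350 characters left out ...]
0.82, 0.69, -1.15]), (15, [-1.1, 0.54, 1.15, 2.31, -0.93, 0.51, -1.08]), (22, [0.15, 0.35, -0.7, 2.37, 1.21, 0.5, 2.89]), (30, None)]
gauge 1 [(-45, [0.22, 1.21, 0.29, 1.08, -0.02, 1.62, 1.94]), (-35, [0.22, 1.1, 0.29, 1.26, -0.05, 1.38, 1.96]), (-30, [0.23, 1.05, 0.28, 1.34, -0.07, 1.27, 1.97]), (-20, [0.24, 0.96, 0.27, 1.51, -0.11, 1.03, 2.01])]
gauge -1 [(-45, [-0.04, 1.45, 1.14, 1.09, -0.65, 1.77, -0.7]), (-35, [-0.08, 1.37, 1.14, 1.27, -0.73, 1.58, -0.64]), (-30, [-0.1, 1.33, 1.14, 1.36, -0.77, 1.5, -0.6]), (-20, [-0.13, 1.26, 1.14, 1.52, -0.88, 1.33, -0.49])]
gaugehi 1 [(-30, [0.22, 0.93, 0.29, 1.31, -0.04, 1.42, 1.98])]
gaugehi -1 [(-30, [-0.09, 1.19, 1.14, 1.32, -0.64, 1.58, -0.63])]
```

```bash
python3 - <<'E'
from h import *
import pickle
d=pickle.load(open("d.pkl","rb"))
z=lambda k,r,c,h,w,f:cv2.resize(d[k]["frame"][r:r+h,c:c+w,::-1],None,fx=f,fy=f,interpolation=cv2.INTER_CUBIC)
a=z("wv",120,175,140,95,4)   # 560x380 
b=np.zeros((560,400,3),np.uint8); g=z("wg",50,180,280,80,2); b[:,:160]=g
s=z("scene",180,290,60,45,5); b[:300,170:395]=s
h=z("wv",160,330,110,110,2); b[320:540,175:395]=h
cv2.imwrite("pics/crop6.png",np.hstack([a,b]))
for n,k,P in [("rod top","wv",[(416,246,.16)]),("plate","wv",[(208,127,.01),(267,141,.01),(240,251,.01)]),]:
    for x,y,zz in P: print(n,atz(d[k],(x,y),zz).round(4))
E
```

```text
rod top [0.5114 0.257  0.16  ]
plate [0.4104 0.0409 0.01  ]
plate [0.4278 0.1164 0.01  ]
plate [0.5822 0.0767 0.01  ]
```

View pics/crop6.png

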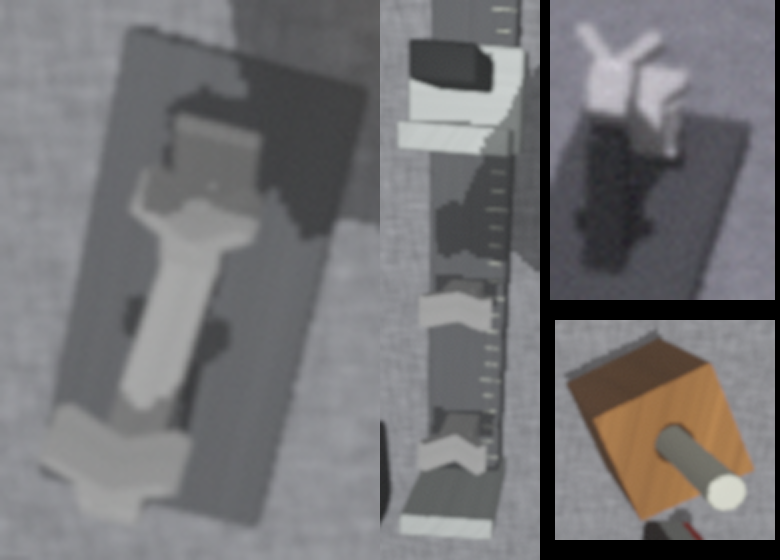

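```bash
python3 - <<'E'
from h import *
import pickle
d=pickle.load(open("d.pkl","rb"));w,s,g,t=d["wv"],d["scene"],d["wg"],d["top"]
A=tri([(w,(185.5,236.2)),(s,(296.6,185.6))]);B=tri([(w,(219.5,243)),(s,(312,187.6))])
print("tips",A.round(4),B.round(4),(A-B).round(4)); 
for a,b in (((185.5,236.2),(219.5,243)),): 
    P=[atz(w,x,.1237) for x in(a,b)];M=(P[0]+P[1])/2;print("z-fixed",P[0].round(4),P[1].round(4),"origin xy",(M-u*.074).round(4),"mid",(M-u*.074+u*.053).round(4))
F=[atz(g,x,.072) for x in ((191,307.5),(236,310.5))];S=[atz(g,x,.072) for x in ((189.5,123.5),(232,126.5))]
print("fixed",np.round(F,4).tolist(),"slide",np.round(S,4).tolist())
# supports valleys z=.060-.0127
for x in ((218,200),(218,270)): print("valley",atz(g,x,.0473).round(4))
# beam edges z=.02
for x in ((205,38),(250,40)): print("beam",atz(g,x,.02).round(4))
# rod triangulated
print("rodtop",tri([(w,(330+(727-555)/2,160+(492-320)/2)),(t,(174.5,215.7)),(s,(405,167))]).round(4), "entry", atz(w,(330+(672-555)/2,160+(440-320)/2),.09).round(4))
E
```

```text
tips [0.5176 0.0367 0.1205] [0.5252 0.0697 0.1197] [-0.0077 -0.033   0.0007]
z-fixed [0.5162 0.0358 0.1237] [0.5236 0.0704 0.1237] origin xy [0.4481 0.0709 0.1237] mid [0.4995 0.0581 0.1237]
fixed [[0.5856, -0.3116, 0.072], [0.5892, -0.2635, 0.072]] slide [[0.3952, -0.2991, 0.072], [0.3977, -0.2607, 0.072]]
valley [ 0.473  -0.2816  0.0473]
valley [ 0.5538 -0.2856  0.0473]
beam [ 0.314  -0.2916  0.02  ]
beam [ 0.3156 -0.247   0.02  ]
rodtop [0.5128 0.2578 0.1596] entry [0.5092 0.2552 0.09  ]
```

Measurements agree: V-rest mid (0.4995, 0.058) matches the base plate's centre (0.498, 0.058), and the support spacing comes out at 81 mm against 82. Picking the rod and tilting it over the V-rest.

```bash
cat >> h.py <<'E'
O=np.array([.4481,.0709,.045]);d45=u*.7071+np.array([0,0,.7071]);n45=-u*.7071+np.array([0,0,.7071])
E
python3 - <<'E'
from h import *
az=(.9,.45,0);q=Qt(-3,az)
eoat.move_gripper(.06,60)
env.move_ptp((.512,.257,.23),q); env.move_linear((.512,.257,.139),feed=.1)
eoat.move_gripper(0,60); print("gap",env.get_finger_gap())
env.move_linear((.512,.257,.27),feed=.12); print("gap",env.get_finger_gap(),env.get_wrist_force().round(2))
T=O+d45*.135
env.move_ptp(T+n45*.11,Qt(-45,u)); print("at",env.get_eef_pos().round(4),env.get_finger_gap())
env.move_linear(T+n45*.03,feed=.08)
p=capture("scene");r=p["frame"][130:280,260:430,::-1];cv2.imwrite("pics/pre.png",cv2.resize(r,None,fx=4,fy=4,interpolation=cv2.INTER_CUBIC));print(env.get_time())
for nm,X in (("mid",O+d45*.081+n45*.03),("low",O+d45*.006+n45*.03),("top",O+d45*.156+n45*.03)): print(nm,((proj(p,X)-[260,130])*4).round())
E
```

```text
gap 0.01656996578328343
gap 0.01678220577742259 [-0.81  0.43 -1.89]
at [0.4654 0.0679 0.2179] 0.016449896762946257
11.6583
mid [191. 181.]
low [209. 213.]
top [169. 143.]
```

View pics/pre.png

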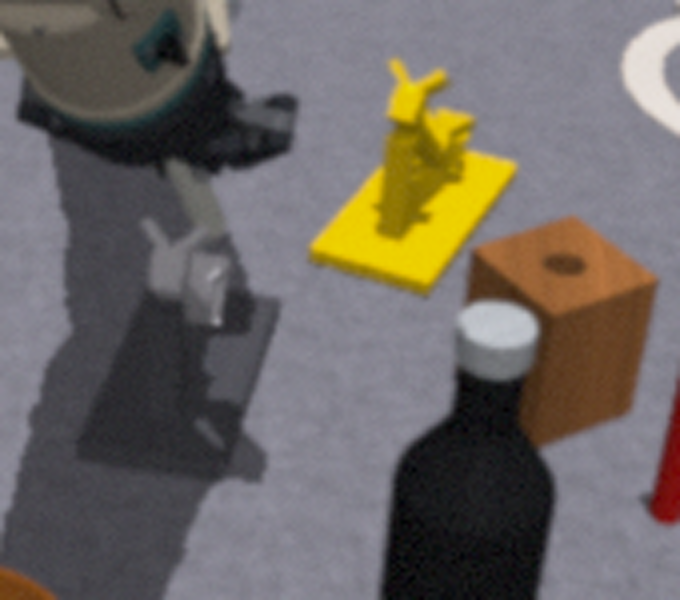

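The rod is held over the grey V-rest, seen from (172,165) to (222,232); its low end looks a bit lower than the predicted (209,213). Measuring the droop before lowering.

```bash
python3 - <<'E'
from h import *
T=O+d45*.135+n45*.03
for c in("scene","wrist","top"):
    p=capture(c); ms=masks_of(c,"rod")
    lo,tp=proj(p,O+d45*.006+n45*.03),proj(p,O+d45*.156+n45*.03); print(c,"expected low,top",lo.round(1),tp.round(1),"perp10mm",(proj(p,O+d45*.006+n45*.02)-lo).round(1))
    for m in ms:
        ys,xs=np.nonzero(m["pixels"]); P=np.c_[xs,ys].astype(float); mu=P.mean(0); 
        v=np.linalg.svd(P-mu,full_matrices=False)[2][0]; t=(P-mu)@v
        w=(P-mu)@np.array([-v[1],v[0]])
        print("  ",round(m["confidence"],2),len(P),"ends",(mu+v*t.min()).round(1),(mu+v*t.max()).round(1),"w",round(np.ptp(w),1))
    seen(p,"pre_"+c)
E
```

```text
scene expected low,top [312.2 183.3] [302.3 165.8] perp10mm [-0.7  4.2]
   0.74 589 ends [440.2 196.8] [425.8 260. ] w 10.3
wrist expected low,top [278.6 205. ] [279.1 307.1] perp10mm [-0.  11.3]
   0.61 3874 ends [278.3 203. ] [278.6 321. ] w 42.0
top expected low,top [254.5 251.5] [263.8 207.4] perp10mm [ 0.9 -2.8]
   0.62 119 ends [154.4 172.3] [171.  181.9] w 6.7
```

```bash
python3 - <<'E'
from h import *
q=Qt(-48.5,u);tx=R.from_quat(q).apply([1,0,0])
G=O+d45*.139
env.move_linear(G+tx*.005+n45*.03,q,feed=.06)
print("stop",env.move_linear(G+tx*.005-n45*.004,feed=.03,f_stop=4),((env.get_eef_pos()-G-tx*.005)@n45).round(4),env.get_wrist_force().round(2))
p=capture("wrist");a=p["frame"]
eoat.move_gripper(.05); env.pause(.3); b=capture("wrist")["frame"]
c=capture("scene")["frame"][130:240,260:400]
print(env.get_time())
env.move_linear(G+tx*.005+n45*.09,feed=.12)
c2=capture("scene");
for m in masks_of("scene","rod"): print(m["at"],m["confidence"])
print("expect mid px",proj(c2,O+d45*.075),"ends",proj(c2,O),proj(c2,O+d45*.15),env.get_finger_gap(),env.get_eef_pos())
w=capture("wrist")["frame"]
r=lambda i,f:cv2.resize(i,None,fx=f,fy=f,interpolation=cv2.INTER_CUBIC)
L=np.hstack([r(a,.6),r(w,.6)]);M=np.hstack([r(c2["frame"][150:250,270:353],4),r(c[20:120,10:93],4)[:,:332]])
M=cv2.copyMakeBorder(M[:345],0,0,0,max(0,L.shape[1]-M.shape[1]),cv2.BORDER_CONSTANT)
o=np.vstack([L,M[:,:L.shape[1]]])[:598]; o=o[:, :800]; cv2.imwrite("pics/rest.png",o[:,:,::-1]);print(o.shape)
E
```

```text
stop True 0.0018 [-0.67 -1.32  0.86]
13.9583
[429.2, 229.2] 0.67
[304.8, 183.5] 0.51
expect mid px [305.79758227 189.61920052] ends [310.47430981 196.6388707 ] [300.31586409 181.39685002] 0.04970265065677147 [0.47827814 0.06324693 0.202858  ]Traceback (most recent call last):
  File "<stdin>", line 16, in <module>
    return _nx.concatenate(arrs, 1, dtype=dtype, casting=casting)
           ~~~~~~~~~~~~~~~^^^^^^^^^^^^^^^^^^^^^^^^^^^^^^^^^^^^^^^
ValueError: all the input array dimensions except for the concatenation axis must match exactly, but along dimension 0, the array at index 0 has size 400 and the array at index 1 has size 360
```

Contact came within 2 mm of the predicted height. Raising, looking at the seated rod, and checking joint solutions for the side grasp.

```bash
python3 - <<'E'
from h import *
P=env.get_eef_pos(); env.move_linear((P[0],P[1],.30),feed=.2)
env.move_ptp((.41,.08,.30),Qt(5,u)); print(env.get_q().round(2),env.get_time())
G=O+d45*.068
for t in (8,12,15):
    q=Qt(t,u);tx=R.from_quat(q).apply([1,0,0])
    for o in (.11,0): print(t,o,None if (r:=env.inverse_kinematics(G+tx*.005+n45*o,q)) is None else r.round(2))
p=capture("wrist");s=capture("scene")
ms=masks_of("scene","rod");print([(m["at"],round(m["confidence"],2)) for m in ms])
r=lambda i,f:cv2.resize(i,None,fx=f,fy=f,interpolation=cv2.INTER_CUBIC)
e=[proj(p,O+d45*k) for k in(0,.075,.15)];print("expected low mid top in wrist",np.round(e,1).tolist())
o=np.hstack([r(p["frame"],.85)[:357],r(s["frame"][150:234,275:345],4.25)[:357]])[:,:800]
cv2.imwrite("pics/rest.png",o[:,:,::-1])
E
```

```text
[-0.59  0.19  0.35  2.11 -0.03  0.77  1.11] 16.6333
8 0.11 [-0.5   0.43  0.26  2.31 -0.14  0.3   1.2 ]
8 0 [-0.12  0.64 -0.15  2.18  0.66  0.25  0.47]
12 0.11 [-0.23  0.41 -0.14  2.35  0.7   0.27  0.3 ]
12 0 [-0.01  0.66 -0.33  2.23  1.28  0.31 -0.17]
15 0.11 [-0.26  0.41 -0.14  2.39  1.01  0.25 -0.03]
15 0 [ 0.21  0.73 -0.69  2.27  1.55  0.57 -0.44]
[([429.7, 229.8], 0.84), ([301.9, 180.2], 0.68)]
expected low mid top in wrist [[278.6, 190.7], [278.6, 248.6], [278.5, 317.2]]
```

View pics/rest.png

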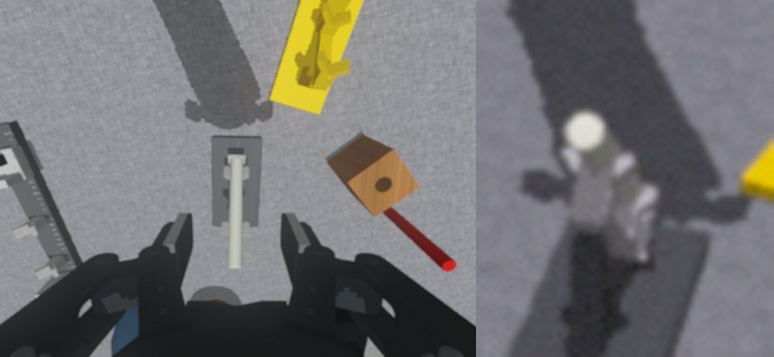

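Rod seated in the grey V-rest: it runs along the axis from (237,157) to (235,267), matching predictions. Taking it by its side.

```bash
python3 - <<'E'
from h import *
q=Qt(12,u);tx=R.from_quat(q).apply([1,0,0]);B=O+d45*.068+tx*.005
env.move_ptp(B+n45*.11,q)
print("hit",env.move_linear(B,feed=.08,f_stop=8),(env.get_eef_pos()-B).round(4),env.get_time())
eoat.move_gripper(0,70);print("gap",env.get_finger_gap(),env.get_wrist_force().round(1))
env.move_linear(B+n45*.07,feed=.08)
env.move_linear(B+n45*.07+[0,0,.1],feed=.15); print("gap",env.get_finger_gap(),env.get_time(),env.get_q().round(2))
g=np.array([.9975,-.07,0]); qg=Qt(-33,g);tg=R.from_quat(qg).apply([1,0,0])
C=np.array([.499,-.2825,.060])+tg*.005
env.move_ptp(C+[0,0,.14],qg);print(env.get_q().round(2),env.get_finger_gap(),env.get_time())
env.move_linear(C+[0,0,.06],feed=.1)
s=capture("scene");w=capture("wrist")
for c,p in(("scene",s),("wrist",w)):
    G=np.array([.499,-.2825,.120])
    print(c,"expect near,far ends",proj(p,G-g*.068).round(1),proj(p,G+g*.082).round(1))
    for m in masks_of(c,"rod"):
        ys,xs=np.nonzero(m["pixels"]);P=np.c_[xs,ys].astype(float);mu=P.mean(0);v=np.linalg.svd(P-mu,full_matrices=False)[2][0];t=(P-mu)@v
        print("  ",round(m["confidence"],2),(mu+v*t.min()).round(1),(mu+v*t.max()).round(1))
r=lambda i,f:cv2.resize(i,None,fx=f,fy=f,interpolation=cv2.INTER_CUBIC)
o=np.hstack([r(w["frame"],.85)[:357],r(s["frame"][150:269,100:208],3)[:357]])
cv2.imwrite("pics/gpre.png",o[:,:,::-1])
E
```

```text
hit False [-0.0001  0.0001  0.0003] 19.1
gap 0.01613383211336927 [-2.2 -1.9  5.4]
gap 0.016048265402036122 21.3417 [ 0.21  0.34 -0.65  2.2   0.63  0.59  0.41]
[ 0.67  0.94 -0.63  1.3   0.52  1.65  1.48] 0.01606069797819827 22.6917
scene expect near,far ends [155.9 166. ] [131.7 204.3]
   0.7 [440.8 195.4] [425.5 259.4]
   0.58 [145.8 182.5] [130.7 204.8]
wrist expect near,far ends [279.  145.5] [279.2 517.4]
   0.82 [279.6 133. ] [278.1 358. ]
```

View pics/gpre.png

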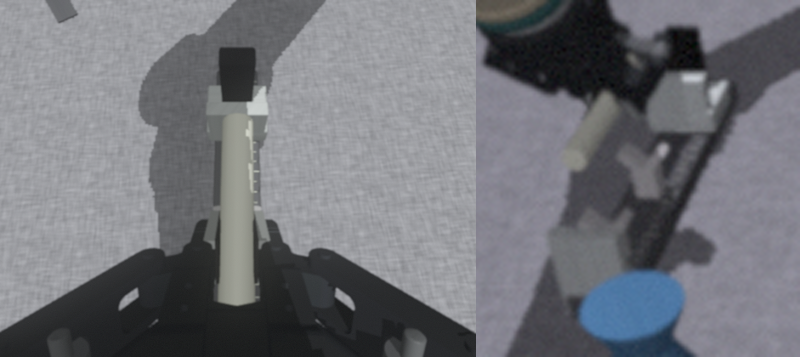

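Rod is level, above the gauge and in line with it; its far end at (130.7,204.8) is where it should be (131.7,204.3). Lowering it.

```bash
python3 - <<'E'
from h import *
g=np.array([.9975,-.07,0]); qg=Qt(-33,g);tg=R.from_quat(qg).apply([1,0,0])
C=np.array([.499,-.2825,.060])+tg*.005
print("stop",env.move_linear(C+[0,0,-.004],feed=.03,f_stop=4),(env.get_eef_pos()-C).round(4),env.get_wrist_force().round(2))
eoat.move_gripper(.05);env.pause(.3)
env.move_linear(C+[0,0,.12],feed=.15)
env.move_ptp((.43,-.25,.27),Q((0,0,-1),(.07,1,0)));print(env.get_time(),env.get_q().round(2))
w=capture("wrist");s=capture("scene")
for t in("rod","jaw_tab"):
  for m in masks_of("wrist",t):
    ys,xs=np.nonzero(m["pixels"]);P=np.c_[xs,ys].astype(float);mu=P.mean(0);v=np.linalg.svd(P-mu,full_matrices=False)[2][0];k=(P-mu)@v
    a,b=mu+v*k.min(),mu+v*k.max();print(t,round(m["confidence"],2),a.round(1),b.round(1),atz(w,a,.06).round(4),atz(w,b,.06).round(4))
r=lambda i,f:cv2.resize(i,None,fx=f,fy=f,interpolation=cv2.INTER_CUBIC)
o=np.hstack([r(w["frame"][:, 60:360],1.2),r(s["frame"][140:266,100:213],4)])
cv2.imwrite("pics/seat.png",o[:,:800,::-1]);print(o.shape)
for x in(.33,.345): 
  for t in (0,-10,-20): print(x,t,env.inverse_kinematics((x,-.268,.085),Qt(t,g)))
E
```

```text
stop True [-0.0004  0.0001  0.0143] [ 1.17 -0.19  5.63]
27.5167 [ 1.06  0.49 -0.85  1.89  0.45  0.96  1.5 ]
rod 0.88 [254.4 185. ] [257. 310.] [ 0.427  -0.2769  0.06  ] [ 0.5827 -0.2879  0.06  ]
jaw_tab 0.61 [228.3 132.6] [280.6 134.3] [ 0.3698 -0.299   0.06  ] [ 0.3753 -0.2447  0.06  ]
(504, 812, 3)
0.33 0 [ 0.96401011  0.66756278 -0.50575283  2.24983568  0.83601875  0.41612177
  1.26300221]
0.33 -10 [ 0.94963969  0.73422713 -0.59529322  2.12345723  0.74252776  0.69828149
  1.29968179]
0.33 -20 [ 0.89624487  0.80785723 -0.61173419  1.99773664  0.67670832  0.93530146
  1.32518636]
0.345 0 [ 0.95440072  0.6791133  -0.52339515  2.21919365  0.82215038  0.44285766
  1.26161647]
0.345 -10 [ 0.9358168   0.74598434 -0.6034445   2.09077489  0.73150608  0.72163914
  1.30063856]
0.345 -20 [ 0.88156018  0.81953483 -0.61600895  1.96288225  0.66754073  0.95800109
  1.32795241]
```

View pics/seat.png

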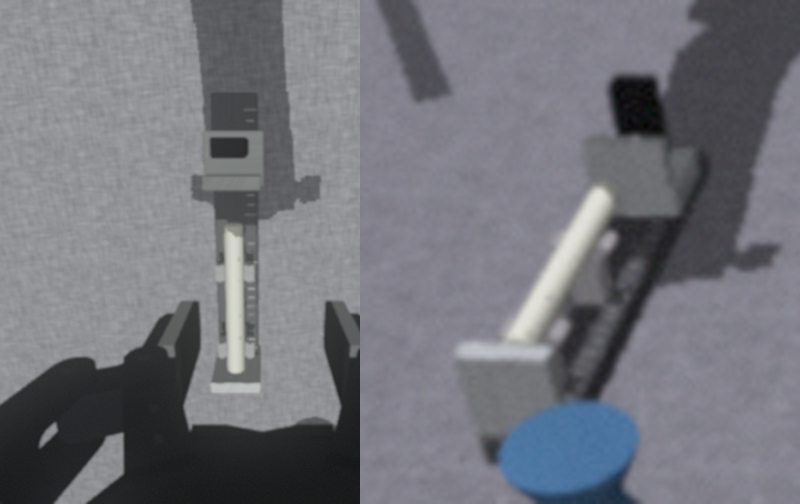

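```bash
python3 - <<'E'
from h import *
s=capture("scene");w=capture("wrist")
m=masks_of("scene","rod");mm=max(m,key=lambda k:-k["at"][0]);ys,xs=np.nonzero(mm["pixels"]);P=np.c_[xs,ys].astype(float);mu=P.mean(0);v=np.linalg.svd(P-mu,full_matrices=False)[2][0];k=(P-mu)@v
print("scene mask ends",(mu+v*k.min()).round(1),(mu+v*k.max()).round(1),mm["confidence"])
for z1,z2 in((.06,.06),(.07,.06),(.06,.07),(.075,.075)):
    n,f=np.array([.431,-.277,z1]),np.array([.580,-.2875,z2])
    print(z1,z2,"scene",proj(s,n).round(1),proj(s,f).round(1),"wrist",proj(w,n).round(1),proj(w,f).round(1))
mw=masks_of("wrist","rod")[0]["pixels"]
for r in (195,225,255,285,300): c=np.nonzero(mw[r])[0];print(r,c.min(),c.max(),end="; ")
r=lambda i,f:cv2.resize(i,None,fx=f,fy=f,interpolation=cv2.INTER_CUBIC)
o=np.hstack([r(w["frame"][170:340,215:300],3.5),r(s["frame"][170:240,120:190],8.5)])if 0 else np.hstack([r(w["frame"][170:340,205:305],3.5)[:595],r(s["frame"][165:250,120:180],7)[:595]])
cv2.imwrite("pics/seat2.png",o[:,:,::-1])
E
```

```text
scene mask ends [162.6 185.3] [139.5 226.4] 0.94
0.06 0.06 scene [160.9 188.2] [138.5 227.8] wrist [253.  187.6] [255.5 307.7]
0.07 0.06 scene [160.2 184.6] [138.5 227.8] wrist [252.3 189.6] [255.5 307.7]
0.06 0.07 scene [160.9 188.2] [137.5 224. ] wrist [253.  187.6] [254.9 312.6]
0.075 0.075 scene [159.8 182.8] [137. 222.] wrist [252.  190.6] [254.6 315.1]
195 244 262; 225 245 262; 255 246 262; 285 247 263; 300 248 263;
```

View pics/seat2.png

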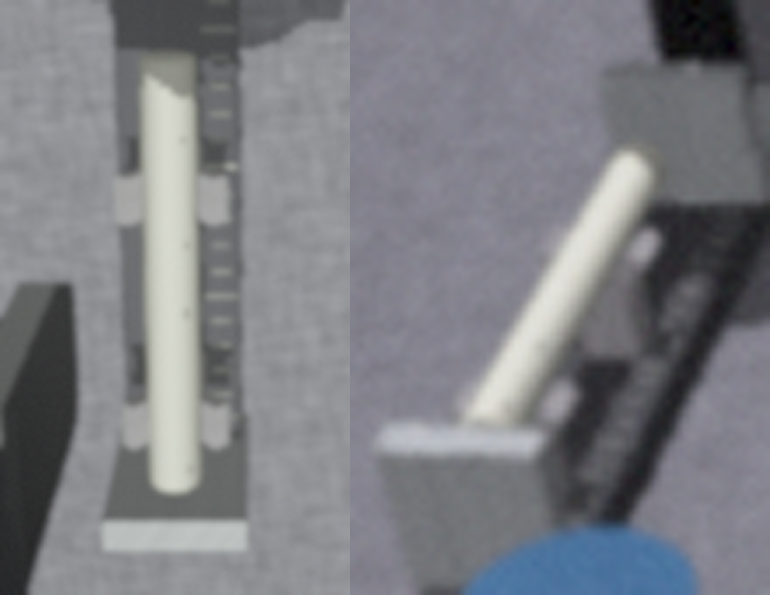

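Rod lies in both V supports: prongs show evenly on both sides, and the scene ends fit z = 0.06. Now pushing the tab with closed fingers.

```bash
cat >> h.py <<'E'
g=np.array([.9975,-.07,0]);S=np.array([.322,-.269,.085])
E
python3 - <<'E'
from h import *
eoat.move_gripper(0,20)
q=Qt(0,g)
env.move_ptp(S+[0,0,.11],q); print("down",env.move_linear(S,feed=.1,f_stop=15),env.get_eef_pos().round(4))
f0=env.get_wrist_force(); x=0
for i in range(6):
    hit=env.move_linear(S+g*.09,feed=.025,f_stop=6); env.pause(.1)
    e=(env.get_eef_pos()-S)@g; f=(env.get_wrist_force()-f0)@g; print(hit,e.round(4),f.round(2),env.get_time())
    if not hit or e-x<.002: break
    x=e
E
```

```text
down False [ 0.3223 -0.2691  0.0853]
True 0.0604 -0.61 32.675
True 0.0609 0.28 33.2167
```

Stopped after 60 mm, as predicted for the closed jaw, and a second push moved only 0.5 mm. Backing off to inspect.

```bash
python3 - <<'E'
from h import *
P=env.get_eef_pos(); env.move_linear(P-g*.025,feed=.1); P=env.get_eef_pos(); env.move_linear((P[0],P[1],.2),feed=.15)
env.move_ptp((.42,-.25,.25),Q((0,0,-1),(.07,1,0)))
w=capture("wrist");s=capture("scene");print(env.get_time(),env.get_wrist_force().round(2))
m=masks_of("wrist","rod")[0];ys,xs=np.nonzero(m["pixels"]);P=np.c_[xs,ys].astype(float);mu=P.mean(0);v=np.linalg.svd(P-mu,full_matrices=False)[2][0];k=(P-mu)@v
print("rod ends",atz(w,mu+v*k.min(),.065).round(4),atz(w,mu+v*k.max(),.065).round(4),(mu+v*k.min()).round(),(mu+v*k.max()).round())
r=lambda i,f:cv2.resize(i,None,fx=f,fy=f,interpolation=cv2.INTER_CUBIC)
o=np.hstack([r(w["frame"][110:350,200:310],2.48)[:595],r(s["frame"][165:250,115:185],7)[:595]])
cv2.imwrite("pics/fin.png",o[:,:800,::-1])
E
```

```text
35.0667 [ 0.24  1.06 -0.68]
rod ends [ 0.4388 -0.2758  0.065 ] [ 0.4998 -0.2837  0.065 ] [254. 210.] [252. 264.]
```

View pics/fin.png

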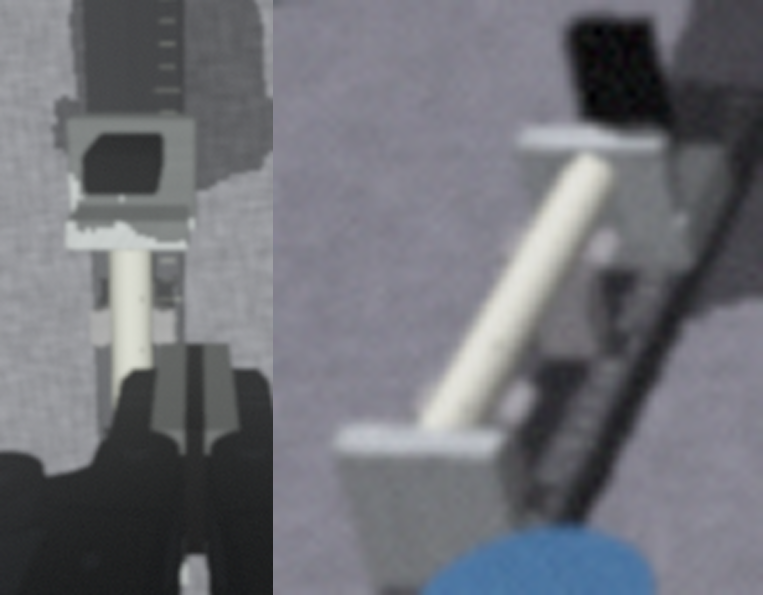

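The sliding jaw's face now meets the rod's near end (x ≈ 0.438, predicted 0.437), but the far end can't be resolved to the millimetre. One gentle slow push will confirm it is tight.

```bash
python3 - <<'E'
from h import *
q=Qt(0,g)
P0=S+g*.035
env.move_ptp(P0+[0,0,.11],q); env.move_linear(P0,feed=.12,f_stop=15)
env.move_linear(S+g*.055,feed=.1); f0=env.get_wrist_force(); env.pause(.2); print((env.get_wrist_force()-f0).round(2))
for k in np.arange(.057,.0661,.001):
    h=env.move_linear(S+g*k,feed=.01,f_stop=8); f=(env.get_wrist_force()-f0)@g
    print(k.round(4),h,((env.get_eef_pos()-S)@g).round(4),f.round(2))
    if h or f<-7: break
print(env.get_time())
env.move_linear(S+g*.035,feed=.1); env.move_linear(S+g*.035+[0,0,.12],feed=.15)
env.move_ptp((.40,-.05,.35),Q((0,0,-1),(.07,1,0)))
w=capture("wrist");s=capture("scene");t=capture("top");print(env.get_time(),env.get_eef_pos().round(3))
r=lambda i,f:cv2.resize(i,None,fx=f,fy=f,interpolation=cv2.INTER_CUBIC)
o=np.hstack([r(t["frame"][170:310,360:420],4.2)[:588],r(s["frame"][120:330,100:480],1.44)])if 0 else np.hstack([r(t["frame"][180:300,365:415],4.5),r(s["frame"][120:300,110:450],1.6)[:288].repeat(1,0) if 0 else cv2.copyMakeBorder(r(s["frame"][120:320,110:450],1.6),0,220,0,0,cv2.BORDER_CONSTANT)])
cv2.imwrite("pics/last.png",o[:,:800,::-1])
E
```

```text
[0.34 0.71 0.79]
0.057 False 0.057 -0.78
0.058 False 0.0581 -0.42
0.059 False 0.0591 0.4
0.06 False 0.0601 -0.26
0.061 False 0.0611 -0.05
0.062 False 0.0615 -1.79
0.063 False 0.0615 -5.31
0.064 False 0.0616 -6.73
0.065 False 0.0616 -8.44
39.525
42.1167 [ 0.4   -0.052  0.349]
```

The jaw stayed put at 61.5 mm while the force rose to 8.4 N, well above the 3 N needed to slide it. So the rod is against both jaws. Handing in.

```bash
python3 - <<'E'
from h import *
order.job_done(); print(env.get_time())
E
```

```text
the job is handed in; nothing more can be done
the job is handed in; nothing more can be done
```

I finished the job and handed it in at about 42 s of robot time. The white rod now lies in the gauge, held between both jaws.

**What I did:** I took the rod by its upper end out of the holder, rested it in the grey V-rest and let go. I then took it by its side about 7 mm from the middle, laid it in the gauge supports and let go. Last, I pushed the jaw tab with closed fingers until the rod stopped it.

**Last checks:**
- **Contact:** in a slow final push the jaw stayed within 0.1 mm while the force rose to 8.4 N. Moving the jaw with the rod takes only about 3 N, so the rod is touching both jaws.
- **Jaw position:** the sliding face is at x ≈ 0.438 m; I had predicted 0.437 m for the 150 mm rod.
- **Seating:** pictures before and after closing the jaw showed the rod lying in both supports.
- **Bystanders:** I never moved near the flask, bowl or vase.

**What didn't go to plan:**
- **Early stop when lowering into the gauge:** the force stop tripped about 14 mm above the expected height, so I probably let go of the rod slightly high. It settled properly into both supports.
- **Far end not seen up close:** contact at the fixed jaw is shown by the push test, not by a picture.
- **Final picture not viewed:** I had reached the 12-picture limit, so I did not check the scene by eye after the last push.

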